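# Clamp a blank with the locking slide stop

### The arm

A 7-joint arm with a two-finger parallel gripper is mounted at the origin on the work surface. World frame = base frame: x ahead of the robot, y to its left, z up, the work surface at z = 0. Lengths are in m, angles in rad, forces in N, time in s.
With the tool pointing down it reaches from about 0.425 to 0.875 m from the base axis. Payload 4.7 kg.
Tool frame: the origin (TCP) lies at the very end of the fingers, on their centre line; the grasp point (between the pads) lies 19 mm behind it; z points along the fingers, y is the line along which they close (so a half turn about z gives the same grasp; the last joint's range is limited). The gripper opens to 85 mm and grips with 20 to 120 N. Pads are 22 mm wide; open, the fingers measure 114 mm over their backs; the gripper's body (76 mm by 85 mm) begins 54 mm behind the grasp point. The pads swing forward as they close: fully open they stand 13 mm farther back than shut.
Start: joints at [1.357, 0.321, -0.07, 1.45, 0.023, 1.371, -0.057], TCP at [0.147, -0.633, 0.231] pointing down, gripper open.
Joint ranges: [-2.86, 2.86], [-0.3, 2.09], [-1.38, 1.24], [0.06, 2.45], [-1.56, 4.7], [0.09, 2.05], [-2.69, 2.69]. Speed limits (rad/s): [2.57, 2.57, 3.14, 3.14, 3.14, 3.14, 3.14].

### API

Orientations are given as a unit quaternion [x, y, z, w].
In Python, from workcell import status, vision, ticket gives the robot as it stands. The module is installed in compiled form; this text tells all that it offers.
- The arm moves only by the tool carry_out, never from a script. Its argument "plan" is a list that holds one entry, the list of rows, each a list of 6 numbers: the shift along the tool's x, y, z in m, then the turn, a rotation vector about the tool's x, y, z in rad. A call has 1 to 8 rows; each row shifts and turns the commanded pose from where the row before left it, along the tool's axes as they then stand; what a row does not reach is not made up. A row lasts 1/10 s, in which the tool goes at most 50 mm and 8.59 degrees, less where a joint would pass 70% of its speed; a pose out of reach is approached as far as the arm can. A call is refused whole if a number of a shift passes 0.05 or a number of a turn 0.15, either way. A call with a gripper value outside its range is refused whole. "fingers" is the opening, from 0 (shut) to 1 (fully open), set as the call begins (left out, the last holds). The fingers move at their own pace and stop on an object; the grip force is fixed at half the most. Time passes only in rows, so rows that do not move let the fingers close. It gives the time, the measured TCP pose, the force, the opening and the grip force at its end, in the units of the state.
- status.get_obs(): the state, without advancing time (a new reading comes with each control period).
- vision.get_image(name): name is "scene" or "top"; returns a dict with "frame" (400x640x3 uint8, red, green, blue), "z_map" (400x640 float32, m along the optical axis (not along the pixel's ray), 0 where there is no reading), "K" (3x3 intrinsics, pixels), "world_to_cam" (4x4, takes a point from world to camera coordinates). Camera axes: x right, y down, z forward; pixel columns grow to the right and rows downward; lengths in m; the calibration is good to about 2 mm. A picture is of the moment at which its call begins.
- ticket.hand_in(): hands the job in; it is judged then, once.
The state is a dict: "time": time; "joint_pos": joint angles; "joint_vel": joint speeds; "tau": joint torques, N m; "tcp_pos": TCP position; "tcp_rot": TCP orientation; "force": force on the tool from outside, world axes, zero at the start; "wrist_torque": the same for the moment, N m; "finger_gap": finger opening in m; "finger_force": force on a finger pad.
Only numpy, scipy, OpenCV 4.12 (cv2) and the standard library are available. Lean on these libraries where they do the work, as an engineer would, in place of code of your own. Each camera call takes 0.05 s, during which the arm holds its last target. There are 200 camera calls.

### The job

On the plywood stop jig, hold down the spring-loaded lock tab on top of the grey sliding stop and slide the stop along its track so that its sprung nose pushes the wooden blank up against the bolt of the dark head block. Carry on until the nose is pushed about half-way into the stop, without ramming it, then let the tab spring up so the stop locks there with the blank clamped. Never force the stop along while its tab is up, and leave the other things where they are.

Things in the scene. Friction and masses are not known exactly. Their poses are not given: they have to be found in the camera images.
- jig: Fixed plywood bed, 500 mm long (its y), x from -115 to +75 mm, top 30 mm above the table. Origin: on the table under the track's centre line, half-way along. A flush aluminium T-track runs along y at x = 0; two wooden strips (16 mm high, 68 mm apart inside, y from -65 to +205 mm) guide the blank. +y points from the sliding stop to the head block.
- carriage: Grey sliding stop, 62 mm wide, 94 mm long, slides only along jig y (210 mm of travel; 1.5 N friction once unlocked). Origin: centre of its underside, on the bed's top. Body up to 41 mm above the origin; at each end an upright cheek 14 mm thick, up to 83 mm. The tab lies between the cheeks in a space 66 mm long, open at both sides: shut fingers fit in, press the tab and push on a cheek.
- nose_mouth (a point): Middle of the stop's +y end face, 22.5 mm above the bed, where a sprung round steel nose of 32 mm diameter stands out by 28 mm along jig +y. The nose goes in by up to 10 mm: about 3 N start it, half-way (5 mm) takes 9 N, fully in 15 N. This point is fixed to the stop; how far the nose is in is not measured.
- tab_top (a point): Centre of the top face of the lock tab, a flat ribbed steel plate 46 mm (jig x) by 56 mm (jig y), 94 mm above the table when up, 19 mm below the tops of the cheeks; it moves with the stop and down when pressed.
- tab (a joint): How far the lock tab is pressed down, in m: 0 up (locked), 0.010 fully down. It starts to move at about 7 N, takes 12 N fully down, and springs up by itself. Up, a brake holds the stop against 50 N or more; with the tab more than 2 mm down the stop is free.
- board: The wooden blank to be clamped, 60 x 130 x 45 mm (130 along its y), about 0.2 kg, lying loose on the bed between the guide strips, between the stop's nose and the bolt. Origin: centre of its underside.
- head: Dark wooden head block fixed at the bed's +y end, 90 mm across, 36 mm thick, 62 mm high. Origin: centre of its underside, on the bed's top. From its face towards the stop stands a steel bolt head, 30 mm diameter, 22.5 mm above the bed, for the blank to rest against. It is screwed out differently each time, end face 28 to 64 mm from the origin along jig -y (not measured), and does not give.
- driver: Bystander: wooden-handled screwdriver, 180 mm long, lying along the jig's y on the bed's -x margin, centred 90 mm from the track's centre line. Origin under its middle.
- sanding_block: Bystander: cork sanding block 65 x 110 x 38 mm, loose on the table. Origin under its centre.
- hammer: Bystander: hammer, 260 mm long, loose on the table. Origin under its middle.
- glue: Bystander: glue bottle, 170 mm high, 64 mm diameter. Origin under its centre.
- brush: Bystander: bench brush about 240 mm long, 56 mm high. Origin near its middle, at table height.
- blank_a: Bystander: another blank like the one in the jig, lying on the table outside it. Origin under its centre.
- tin: Bystander: open steel tin, 80 mm diameter, 100 mm high. Origin under its centre.
Things that resemble listed ones, but are neither listed nor needed, are in the scene too. Leave any turquoise look-alike of the board alone.

How it is judged:
On the way:
1. the stop has been slid more than 60 mm from its start with the tab held down more than 2 mm (value of joint tab above 0.002 m and distance of carriage from where it was at the start of the episode above 0.06 m), for 0.1 s.
At the end, for the whole second after the job is handed in: The tab is up (less than 1.5 mm down); the blank lies flat on the bed, in line with the track within 0.1 rad, touching the bolt of the head block with more than 1.5 N; the nose presses it with 4.5 to 13.5 N, that is, it is pushed in 1.3 to 8.7 mm of its 10 mm; stop and blank are at rest (value of joint tab below 0.0015 m and contact force between board and carriage between 4.5 and 13.5 N and contact force between board and head above 1.5 N and z of board in the frame of jig below 0.034 m and angle between board's own z axis and vertical below 0.06 rad and angle between the y axis of board and the y axis of jig, either way round below 0.1 rad and linear speed of each of carriage, board below 0.004 m/s).
It fails at once if the stop is shoved with more than 40 N, as when forced against its lock (contact force between the fingers and carriage above 40 N).
It fails at once if the blank is rammed against the bolt with more than 30 N (contact force between board and head above 30 N).
It fails at once if another thing on the table or bed is moved more than 30 mm (distance of any of driver, sanding_block, hammer, glue, brush, blank_a, tin from where it was at the start of the episode above 0.03 m).
It also fails if it takes over 54 s, if anything falls off the work surface, if the arm or the gripper's body presses on something with over 40 N, if the wrist force passes 120 N, or if a joint passes its speed limit or range.

## Working session

There is one attempt and no reset: what is moved stays moved. The work goes in short steps, Python scripts to look and compute and a tool call to move; the robot and the scene stay as the last step left them, time stands still between calls to the robot, and variables do not carry over. Pictures are saved under pics/ and viewed, at most 10 in all, crops included, and the job is handed in when it is done.

Besides the shell and the picture viewer there is one more tool, called after "Request:" as name(argument=value, ...), one argument or row to a line, values as JSON. carry_out: Moves the arm, as the interface text tells. Its arguments: {"type":"object","properties":{"plan":{"type":"array"},"fingers":{"type":"number"}},"required":["plan"]}

```bash
mkdir -p pics; python3 - <<'E'
from workcell import status, vision
import cv2, numpy as np, pickle
o=status.get_obs(); print({k:np.round(v,3) for k,v in o.items()})
for n in("scene","top"):
    d=vision.get_image(n); pickle.dump(d,open(n+".pkl","wb")); cv2.imwrite(f"pics/{n}0.png",d["frame"][...,::-1])
    print(n,d["K"].round(1).tolist(),d["world_to_cam"].round(3).tolist())
E
```

```text
{'time': np.float64(0.0), 'joint_pos': array([ 1.357,  0.322, -0.07 ,  1.452,  0.023,  1.371, -0.057]), 'joint_vel': array([-0.001,  0.001,  0.   , -0.001,  0.001, -0.001,  0.002]), 'tau': array([ 1.0000e-03, -4.9358e+01, -3.8200e-01, -3.1434e+01,  1.3000e-02,
        1.1000e-02,  0.0000e+00]), 'tcp_pos': array([ 0.147, -0.633,  0.23 ]), 'tcp_rot': array([ 0.994,  0.114, -0.   , -0.001]), 'force': array([ 0.325, -0.357, -0.104]), 'wrist_torque': array([-0.021,  0.005,  0.011]), 'finger_force': np.float64(0.0), 'finger_gap': np.float64(0.086)}
scene [[380.4, 0.0, 312.6], [0.0, 380.4, 199.5], [0.0, 0.0, 1.0]] [[0.247, 0.969, 0.0, -0.145], [0.841, -0.214, -0.498, -0.417], [-0.482, 0.123, -0.867, 1.537], [0.0, 0.0, 0.0, 1.0]]
top [[401.3, 0.0, 323.9], [0.0, 401.3, 197.9], [0.0, 0.0, 1.0]] [[0.091, -0.996, 0.002, -0.044], [-0.975, -0.09, -0.203, 0.541], [0.203, 0.016, -0.979, 1.241], [0.0, 0.0, 0.0, 1.0]]
```

View pics/top0.png

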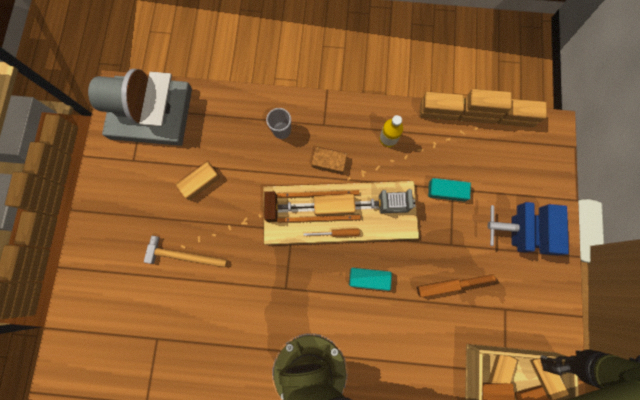

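View pics/scene0.png

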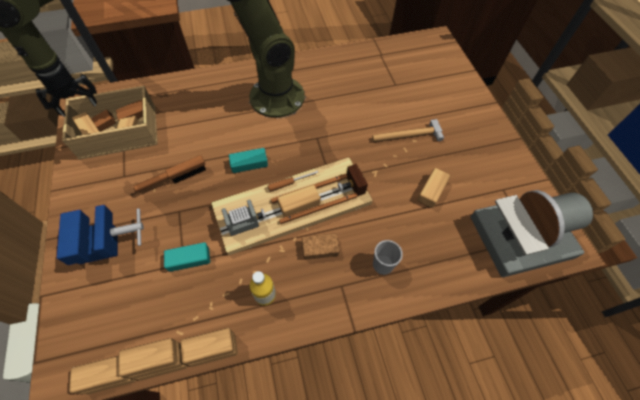

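The top view shows the jig at columns 264–418, rows 183–243, with the grey stop near (397,202), the board at (334,205) and the head at (270,207). The scene view agrees. Next I'll measure the jig, stop, board and head.

```bash
cat > h.py <<'E'
import numpy as np, cv2
from workcell import vision, status
def cloud(d):
    z=d["z_map"]; v,u=np.mgrid[:400,:640]; K=d["K"]
    c=np.stack([(u-K[0,2])*z/K[0,0],(v-K[1,2])*z/K[1,1],z],-1)
    W=d["world_to_cam"]; p=(c-W[:3,3])@W[:3,:3]; p[z==0]=np.nan
    return p
def ray(d,u,v,h):
    W=d["world_to_cam"];K=d["K"]; r=np.linalg.inv(K)@[u,v,1]@W[:3,:3]; c=-W[:3,3]@W[:3,:3]
    return c+r*(h-c[2])/r[2]
E
python3 - <<'E'
import pickle
from h import *
d=pickle.load(open("top.pkl","rb")); P=cloud(d); f=d["frame"]
hsv=cv2.cvtColor(f,cv2.COLOR_RGB2HSV)
print("depth valid",(d["z_map"]>0).mean(), P[225,290], hsv[225,290],hsv[205,334],hsv[202,397],hsv[300,300])
roi=np.zeros((400,640),bool); roi[170:255,255:430]=1
m=roi&(P[...,2]>.018)&(P[...,2]<.16)
c=cv2.findContours(m.astype(np.uint8),0,1)[0]; c=max(c,key=cv2.contourArea)
print(cv2.minAreaRect(c))
bed=roi&(abs(P[...,2]-.03)<.008); q=P[bed][:,:2].astype(np.float32)
r=cv2.minAreaRect(q); print("bed",r,cv2.boxPoints(r))
for n,(v0,v1,u0,u1) in dict(car=(185,220,375,420)).items():
    g=P[v0:v1,u0:u1]; print(np.round(g[::3,::3,2]*1000).astype(int))
cv2.imwrite("pics/zoom.png",cv2.resize(f[175:250,258:425,::-1],None,fx=4.5,fy=4.5,interpolation=cv2.INTER_CUBIC))
E
```

```text
depth valid 0.99588671875 [0.44801613 0.1068234  0.02961889] [ 21 122 228] [ 19 161 226] [ 16  19 148] [ 15 182 143]
((339.55615234375, 211.95938110351562), (57.68811798095703, 153.61720275878906), 87.79740142822266)
bed ((0.5344625115394592, -0.07230168581008911), (0.23817043006420135, 0.5532628297805786), 7.539490222930908) [[ 0.38011017  0.18631305]
 [ 0.4527035  -0.36216664]
 [ 0.6888149  -0.3309164 ]
 [ 0.61622155  0.21756327]]
[[                  29                   31                   31
                    29                   27                   32
                    29                   31                   27
                    31                   30                   29
                    29                   -4                    3]
 [                  34                   33                   34
                    26                   31                   33
                    33                   35                   26
                    27                   29                   31
                    26                    3                   -1]
 [         
[... 2610 characters left out ...]
       34                   33                   33
                    33                   30                   37
                    29                   35                   29
                    31                   31                   26
                    30                   30                    4]
 [                  31                   31                   29
                    35                   32                   34
  -9223372036854775808                   33                   34
                    28                   28                   29
                    26                   25                    4]]<stdin>:13: RuntimeWarning: invalid value encountered in cast
```

View pics/zoom.png

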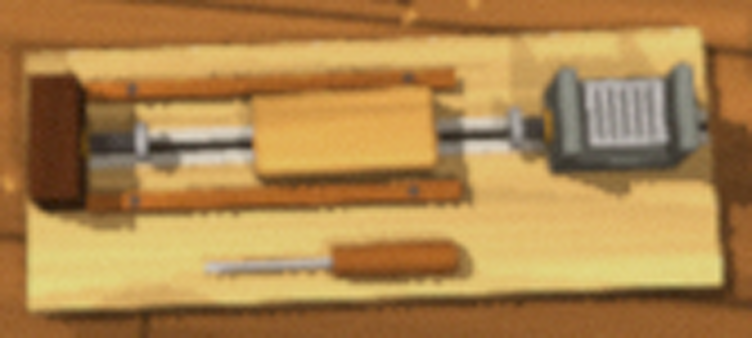

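The zoom shows the bed corners at zoom pixels (27,55), (700,30), (722,285) and (28,310). The bolt's end is at about (147,140), the nose tip at about (510,128), and the board spans columns 253–437. The tab sits centrally between the cheeks at about (627,112).

```bash
python3 - <<'E'
import pickle
from h import *
d=pickle.load(open("top.pkl","rb")); P=cloud(d)
Z=lambda u,v,h: ray(d,258+(u+.5)/4.5-.5,175+(v+.5)/4.5-.5,h)
C=[Z(*c,.03)[:2] for c in((27,55),(700,30),(722,285),(28,310))]
print(np.round(C,3))
r=cv2.minAreaRect(np.float32(C)); print(r)
y=(C[0]-C[1])/2+(C[3]-C[2])/2; print("len",np.linalg.norm(y),"w",np.linalg.norm(C[0]-C[3])); y/=np.linalg.norm(y); x=np.array([y[1],-y[0]])
cen=np.mean(C,0); O=cen+x*.02   # x from -115 to 75
print("yaw of y axis",np.arctan2(y[1],y[0]),"O",O,"x",x)
J=lambda p:(np.array([(p[:2]-O)@x,(p[:2]-O)@y])*1000).round(1)
for n,a in dict(bolt=(147,140,.0525+.012),nose=(510,128,.0525+.01),b0=(253,140,.075),b1=(437,135,.075),h=(80,140,.092),cheekL0=(552,110,.113),cheekR1=(692,105,.113),tab=(627,112,.094),tabL=(586,112,.094),tabR=(667,112,.094)).items(): print(n,J(Z(*a)),Z(*a).round(4))
# depth-based cross-check
for cam in("top","scene"):
    Q=cloud(pickle.load(open(cam+".pkl","rb"))).reshape(-1,3); jj=np.stack([(Q[:,:2]-O)@x,(Q[:,:2]-O)@y],1)
    box=(abs(jj[:,0])<.06)&(abs(jj[:,1])<.27)
    def st(n,lo,hi,ylo,yhi):
        m=box&(Q[:,2]>lo)&(Q[:,2]<hi)&(jj[:,1]>ylo)&(jj[:,1]<yhi); a=jj[m]*1000
        print(cam,n,m.sum(),np.percentile(a,[2,50,98],axis=0).round(0).tolist())
    st("tab",.088,.102,-.24,-.1); st("cheeks",.107,.12,-.26,-.1); st("board",.068,.083,-.1,.14); st("head",.084,.1,.18,.27)
E
```

```text
[[ 0.567  0.208]
 [ 0.631 -0.285]
 [ 0.444 -0.31 ]
 [ 0.381  0.184]]
((0.5052205920219421, -0.05057501792907715), (0.18866705894470215, 0.497691810131073), 7.426161766052246)
len 0.4972991112625774 w 0.18740913177758095
yaw of y axis 1.6993370143077768 O [ 0.52534483 -0.04817172] x [0.99175001 0.12818701]
bolt [  0.2 158.8] [0.5052 0.1093 0.0645]
nose [ -0.3 -99.5] [ 0.5378 -0.1469  0.0625]
b0 [-4.5 83.4] [0.5102 0.034  0.075 ]
b1 [ -5.8 -46.2] [ 0.5256 -0.0947  0.075 ]
h [ -3.3 203.2] [0.496  0.1529 0.092 ]
cheekL0 [   1.6 -122.5] [ 0.5427 -0.1695  0.113 ]
cheekR1 [   1.6 -218.7] [ 0.5549 -0.2649  0.113 ]
tab [   2.1 -177.5] [ 0.5501 -0.2239  0.094 ]
tabL [   3.1 -149. ] [ 0.5475 -0.1955  0.094 ]
tabR [   1.  -205.3] [ 0.5527 -0.2517  0.094 ]
top tab 284 [[-24.0, -208.0], [1.0, -175.0], [24.0, -128.0]]
top cheeks 178 [[-27.0, -220.0], [1.0, -207.0], [30.0, -128.0]]
top board 749 [[-27.0, -42.0], [0.0, 20.0], [30.0, 82.0]]
top head 327 [[-43.0, 205.0], [-0.0, 223.0], [44.0, 239.0]]
scene tab 279 [[-21.0, -215.0], [5.0, -176.0], [32.0, -138.0]]
scene cheeks 168 [[-27.0, -222.0], [3.0, -209.0], [32.0, -130.0]]
scene board 665 [[-26.0, -45.0], [4.0, 16.0], [30.0, 79.0]]
scene head 268 [[-40.0, 203.0], [5.0, 219.0], [46.0, 238.0]]
```

Request:
carry_out(
  plan=[
    [[0, 0, 0, 0, 0, 0.1], [0.03, -0.024, 0, 0, 0, 0], [0.03, -0.024, 0, 0, 0, 0], [0.03, -0.024, 0, 0, 0, 0], [0.03, -0.024, 0, 0, 0, 0], [0.03, -0.024, 0, 0, 0, 0], [0.03, -0.024, 0, 0, 0, 0], [0.03, -0.024, 0, 0, 0, 0]],
  ],
  fingers=0,
)

```text
time: 0.9
tcp_pos: [0.3344, -0.4384, 0.231]
tcp_rot: [0.998, 0.064, -0.0, -0.0]
force: [-0.4, 0.9, -0.2]
finger_gap: -0.0002
finger_force: 0.0
```

Request:
carry_out(
  plan=[
    [[0.03, -0.025, 0, 0, 0, 0], [0.03, -0.025, 0, 0, 0, 0], [0.03, -0.025, 0, 0, 0, 0], [0.03, -0.025, 0, 0, 0, 0], [0.03, -0.025, 0, 0, 0, 0], [0.03, -0.025, 0, 0, 0, 0], [0.03, -0.025, 0, 0, 0, 0], [0, 0, 0, 0, 0, 0]],
  ],
)

```text
time: 1.7
tcp_pos: [0.5233, -0.2326, 0.231]
tcp_rot: [0.998, 0.069, 0.001, -0.002]
force: [-0.0, 0.1, 0.1]
finger_gap: -0.0001
finger_force: 0.0
```

Request:
carry_out(
  plan=[
    [[0.013, -0.01, 0, 0, 0, -0.005], [0.013, -0.01, 0, 0, 0, -0.005], [0, 0, 0.03, 0, 0, 0], [0, 0, 0.03, 0, 0, 0], [0, 0, 0.03, 0, 0, 0], [0, 0, 0.016, 0, 0, 0], [0, 0, 0, 0, 0, 0], [0, 0, 0, 0, 0, 0]],
  ],
)

```text
time: 2.5
tcp_pos: [0.5435, -0.2165, 0.1261]
tcp_rot: [0.998, 0.069, 0.0, 0.0]
force: [-0.3, -0.6, 0.3]
finger_gap: 0.0002
finger_force: 0.0
```

```bash
python3 - <<'E'
from h import *
a=vision.get_image("top")["frame"][170:250,340:430,::-1]; b=vision.get_image("scene")["frame"][170:250,200:290,::-1]
cv2.imwrite("pics/ap.png",cv2.resize(np.hstack([a,b]),None,fx=4.4,fy=4.4,interpolation=cv2.INTER_CUBIC))
o=status.get_obs(); print(o["tcp_pos"],o["force"])
E
```

```text
[ 0.54412382 -0.21671412  0.12718928] [ 0.09248991 -0.56232367  0.81940196]
```

View pics/ap.png

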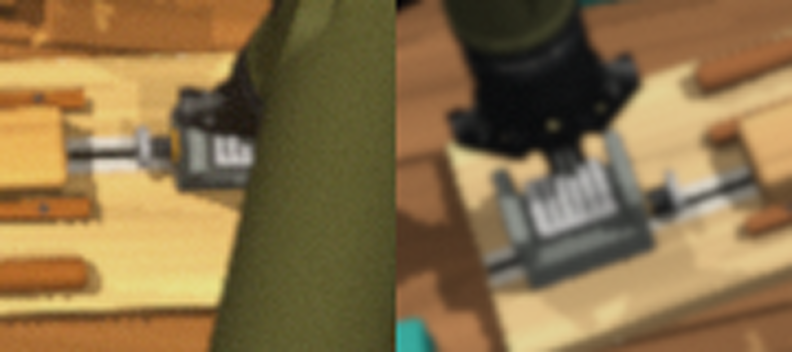

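The scene half shows the shut fingertips (about 565,160) over the tab between the cheeks. I'll go down onto the tab.

Request:
carry_out(
  plan=[
    [[0.003, -0.005, 0.008, 0, 0, 0], [0, 0, 0.01, 0, 0, 0], [0, 0, 0.008, 0, 0, 0], [0, 0, 0.004, 0, 0, 0], [0, 0, 0.002, 0, 0, 0], [0, 0, 0, 0, 0, 0], [0, 0, 0, 0, 0, 0]],
  ],
)

```text
time: 3.3
tcp_pos: [0.5446, -0.211, 0.094]
tcp_rot: [0.998, 0.069, -0.001, 0.0]
force: [-3.1, 1.0, 7.3]
finger_gap: 0.0001
finger_force: 3.4
```

Request:
carry_out(
  plan=[
    [[0, 0, 0.002, 0, 0, 0], [0, 0, 0.002, 0, 0, 0], [0, 0, 0, 0, 0, 0], [0, 0, 0, 0, 0, 0]],
  ],
)

```text
time: 3.7
tcp_pos: [0.5447, -0.2112, 0.0904]
tcp_rot: [0.998, 0.069, -0.001, 0.0]
force: [-3.8, 1.1, 8.4]
finger_gap: -0.0005
finger_force: 4.3
```

Request:
carry_out(
  plan=[
    [[0, 0, 0.002, 0, 0, 0], [0, 0, 0.001, 0, 0, 0], [0, 0, 0, 0, 0, 0], [0, 0, 0, 0, 0, 0]],
  ],
)

```text
time: 4.1
tcp_pos: [0.5447, -0.2114, 0.0877]
tcp_rot: [0.998, 0.069, -0.001, 0.0]
force: [-4.2, 0.6, 9.9]
finger_gap: 0.0001
finger_force: 5.0
```

Request:
carry_out(
  plan=[
    [[0, -0.003, 0, 0, 0, 0], [0, -0.004, 0, 0, 0, 0], [0, -0.005, 0, 0, 0, 0], [0, -0.005, 0, 0, 0, 0], [0, -0.005, 0, 0, 0, 0], [0, -0.005, 0, 0, 0, 0]],
  ],
)

```text
time: 4.7
tcp_pos: [0.5414, -0.1863, 0.088]
tcp_rot: [0.998, 0.068, 0.0, 0.002]
force: [-2.6, -1.4, 9.7]
finger_gap: 0.0003
finger_force: 4.9
```

Request:
carry_out(
  plan=[
    [[0, -0.007, 0, 0, 0, 0], [0, -0.008, 0, 0, 0, 0], [0, -0.008, 0, 0, 0, 0], [0, -0.008, 0, 0, 0, 0], [0, -0.008, 0, 0, 0, 0], [0, -0.008, 0, 0, 0, 0], [0, -0.005, 0, 0, 0, 0], [0, -0.002, 0, 0, 0, 0]],
  ],
)

```text
time: 5.5
tcp_pos: [0.5343, -0.1326, 0.0881]
tcp_rot: [0.998, 0.069, 0.0, 0.002]
force: [-3.3, -2.8, 8.8]
finger_gap: -0.0002
finger_force: 4.9
```

```bash
python3 - <<'E'
from h import *
a=vision.get_image("top")["frame"][170:250,258:430,::-1]; b=vision.get_image("scene")["frame"][150:250,200:380,::-1]
cv2.imwrite("pics/mid.png",np.vstack([cv2.resize(x,(720,h),interpolation=cv2.INTER_CUBIC) for x,h in((a,220),(b,380))]))
o=status.get_obs(); print(o["tcp_pos"],o["force"])
E
```

```text
[ 0.53432195 -0.13243397  0.08804152] [-2.78639228 -1.5339012   9.75716698]
```

View pics/mid.png

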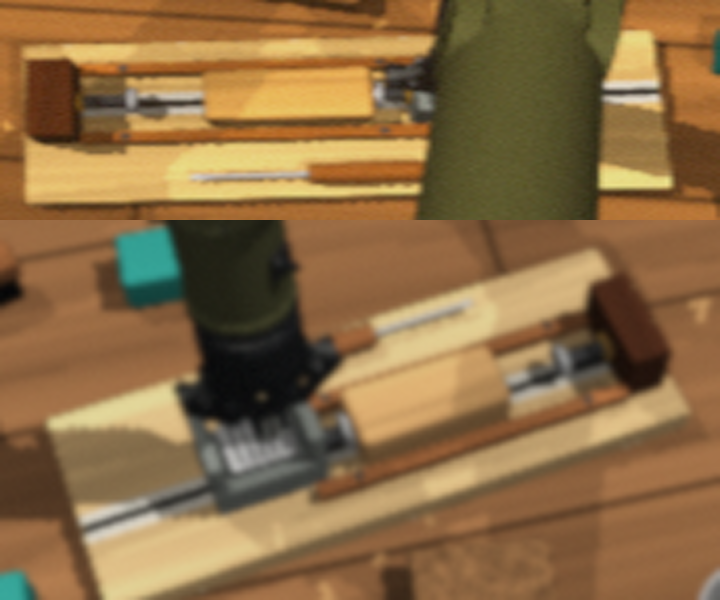

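The stop and board are both moving. In the top view the board edge is near column 205 and the bolt end near column 133, which leaves about 50 mm to the bolt.

Request:
carry_out(
  plan=[
    [[0, -0.005, 0, 0, 0, 0], [0, -0.007, 0, 0, 0, 0], [0, -0.007, 0, 0, 0, 0], [0, -0.007, 0, 0, 0, 0], [0, -0.006, 0, 0, 0, 0], [0, -0.004, 0, 0, 0, 0], [0, -0.002, 0, 0, 0, 0], [0, 0, 0, 0, 0, 0]],
  ],
)

```text
time: 6.4
tcp_pos: [0.5293, -0.0948, 0.088]
tcp_rot: [0.998, 0.068, 0.001, 0.002]
force: [-3.0, -2.3, 9.3]
finger_gap: 0.0001
finger_force: 4.9
```

Request:
carry_out(
  plan=[
    [[0, -0.002, 0, 0, 0, 0], [0, -0.002, 0, 0, 0, 0], [0, -0.002, 0, 0, 0, 0], [0, 0, 0, 0, 0, 0]],
  ],
)

```text
time: 6.8
tcp_pos: [0.5286, -0.0891, 0.088]
tcp_rot: [0.998, 0.068, 0.001, 0.002]
force: [-3.3, -2.1, 10.1]
finger_gap: 0.0002
finger_force: 4.9
```

Request:
carry_out(
  plan=[
    [[0, -0.002, 0, 0, 0, 0], [0, -0.002, 0, 0, 0, 0], [0, 0, 0, 0, 0, 0]],
  ],
)

```text
time: 7.1
tcp_pos: [0.5281, -0.0851, 0.088]
tcp_rot: [0.998, 0.068, 0.001, 0.002]
force: [-2.4, -2.4, 10.0]
finger_gap: 0.0001
finger_force: 4.9
```

Request:
carry_out(
  plan=[
    [[0, -0.002, 0, 0, 0, 0], [0, -0.002, 0, 0, 0, 0], [0, 0, 0, 0, 0, 0]],
  ],
)

```text
time: 7.4
tcp_pos: [0.5276, -0.0813, 0.088]
tcp_rot: [0.998, 0.068, 0.001, 0.002]
force: [-1.4, -3.2, 8.7]
finger_gap: 0.0
finger_force: 4.9
```

Request:
carry_out(
  plan=[
    [[0, -0.002, 0, 0, 0, 0], [0, -0.001, 0, 0, 0, 0], [0, 0, 0, 0, 0, 0]],
  ],
)

```text
time: 7.7
tcp_pos: [0.5274, -0.0798, 0.0882]
tcp_rot: [0.998, 0.068, 0.001, 0.003]
force: [-3.4, -5.5, 9.4]
finger_gap: -0.0001
finger_force: 4.9
```

Request:
carry_out(
  plan=[
    [[0, -0.001, 0, 0, 0, 0], [0, -0.001, 0, 0, 0, 0], [0, 0, 0, 0, 0, 0]],
  ],
)

```text
time: 8.0
tcp_pos: [0.5272, -0.0787, 0.0882]
tcp_rot: [0.998, 0.068, 0.001, 0.003]
force: [-2.0, -6.3, 9.8]
finger_gap: -0.0002
finger_force: 4.9
```

Request:
carry_out(
  plan=[
    [[0, -0.001, 0, 0, 0, 0], [0, -0.001, 0, 0, 0, 0], [0, 0, 0, 0, 0, 0]],
  ],
)

```text
time: 8.3
tcp_pos: [0.5275, -0.0767, 0.0884]
tcp_rot: [0.998, 0.068, 0.002, 0.003]
force: [-0.7, -6.8, 9.6]
finger_gap: -0.0002
finger_force: 4.8
```

Contact with the bolt came at about y = -0.081. I'll creep on by force.

Request:
carry_out(
  plan=[
    [[0, -0.001, 0, 0, 0, 0], [0, -0.001, 0, 0, 0, 0], [0, 0, 0, 0, 0, 0]],
  ],
)

```text
time: 8.6
tcp_pos: [0.5276, -0.0746, 0.0886]
tcp_rot: [0.998, 0.068, 0.002, 0.003]
force: [-0.0, -6.9, 10.2]
finger_gap: 0.0003
finger_force: 4.8
```

Request:
carry_out(
  plan=[
    [[0, -0.001, 0, 0, 0, 0], [0, -0.001, 0, 0, 0, 0], [0, 0, 0, 0, 0, 0]],
  ],
)

```text
time: 8.9
tcp_pos: [0.5276, -0.0725, 0.0887]
tcp_rot: [0.998, 0.068, 0.002, 0.003]
force: [-0.0, -6.1, 9.0]
finger_gap: 0.0001
finger_force: 4.7
```

Request:
carry_out(
  plan=[
    [[0, -0.001, 0, 0, 0, 0], [0, -0.001, 0, 0, 0, 0], [0, 0, 0, 0, 0, 0]],
  ],
)

```text
time: 9.2
tcp_pos: [0.5275, -0.0708, 0.0887]
tcp_rot: [0.998, 0.068, 0.003, 0.003]
force: [0.4, -7.8, 9.8]
finger_gap: 0.0001
finger_force: 5.2
```

Request:
carry_out(
  plan=[
    [[0, -0.001, 0, 0, 0, 0], [0, -0.001, 0, 0, 0, 0], [0, 0, 0, 0, 0, 0]],
  ],
)

```text
time: 9.5
tcp_pos: [0.5274, -0.0696, 0.0888]
tcp_rot: [0.998, 0.067, 0.003, 0.004]
force: [0.7, -8.3, 8.8]
finger_gap: -0.0002
finger_force: 5.8
```

Request:
carry_out(
  plan=[
    [[0, -0.001, 0, 0, 0, 0], [0, 0, 0, 0, 0, 0], [0, 0, 0, 0, 0, 0]],
  ],
)

```text
time: 9.8
tcp_pos: [0.5273, -0.069, 0.0888]
tcp_rot: [0.998, 0.067, 0.003, 0.004]
force: [1.3, -9.8, 7.8]
finger_gap: 0.0003
finger_force: 6.2
```

Request:
carry_out(
  plan=[
    [[0, -0.001, 0, 0, 0, 0], [0, 0, 0, 0, 0, 0], [0, 0, 0, 0, 0, 0]],
  ],
)

```text
time: 10.1
tcp_pos: [0.5272, -0.0684, 0.0888]
tcp_rot: [0.998, 0.067, 0.003, 0.004]
force: [1.6, -9.6, 9.0]
finger_gap: -0.0002
finger_force: 6.6
```

```bash
python3 -c "
from workcell import status
o=status.get_obs(); print(o['tcp_pos'],o['force'],o['wrist_torque'])"
```

```text
[ 0.52718926 -0.06839033  0.08877068] [ 1.56926973 -9.64892844  8.98655872] [-2.19684789 -0.2496092  -0.00544262]
```

One more millimetre, then let the tab up.

Request:
carry_out(
  plan=[
    [[0, -0.001, 0, 0, 0, 0], [0, 0, 0, 0, 0, 0], [0, 0, 0, 0, 0, 0]],
  ],
)

```text
time: 10.4
tcp_pos: [0.5271, -0.0678, 0.0888]
tcp_rot: [0.998, 0.067, 0.003, 0.004]
force: [0.2, -11.0, 8.0]
finger_gap: 0.0003
finger_force: 6.9
```

Request:
carry_out(
  plan=[
    [[0, 0, -0.003, 0, 0, 0], [0, 0, -0.003, 0, 0, 0], [0, 0, 0, 0, 0, 0], [0, 0, 0, 0, 0, 0]],
  ],
)

```text
time: 10.8
tcp_pos: [0.527, -0.0676, 0.0944]
tcp_rot: [0.998, 0.067, 0.003, 0.004]
force: [2.9, -10.4, 6.1]
finger_gap: -0.0
finger_force: 6.3
```

Request:
carry_out(
  plan=[
    [[0, 0, -0.003, 0, 0, 0], [0, 0, 0, 0, 0, 0], [0, 0, 0, 0, 0, 0]],
  ],
)

```text
time: 11.1
tcp_pos: [0.5263, -0.0676, 0.0962]
tcp_rot: [0.998, 0.067, 0.002, 0.004]
force: [2.7, -11.0, -0.0]
finger_gap: 0.0001
finger_force: 6.1
```

Request:
carry_out(
  plan=[
    [[0, 0.004, -0.001, 0, 0, 0], [0, 0.006, -0.001, 0, 0, 0], [0, 0.003, -0.002, 0, 0, 0], [0, 0, -0.01, 0, 0, 0], [0, 0, -0.03, 0, 0, 0], [0, 0, -0.04, 0, 0, 0], [0, 0, -0.04, 0, 0, 0], [0, 0, -0.02, 0, 0, 0]],
  ],
)

```text
time: 11.9
tcp_pos: [0.5276, -0.0734, 0.2439]
tcp_rot: [0.998, 0.069, 0.003, 0.001]
force: [0.2, -0.8, 0.5]
finger_gap: 0.0001
finger_force: 0.0
```

Request:
carry_out(
  plan=[
    [[0, 0.05, 0, 0, 0, 0], [0, 0.05, 0, 0, 0, 0], [0, 0.05, 0, 0, 0, 0], [0, 0.05, 0, 0, 0, 0], [0, 0, 0, 0, 0, 0], [0, 0, 0, 0, 0, 0]],
  ],
)

```text
time: 12.5
tcp_pos: [0.5533, -0.2732, 0.2392]
tcp_rot: [0.998, 0.068, -0.0, -0.001]
force: [0.4, 0.3, -0.5]
finger_gap: -0.0
finger_force: 0.0
```

```bash
python3 - <<'E'
from h import *
d=vision.get_image("top"); a=d["frame"][170:250,258:430,::-1]; b=vision.get_image("scene")["frame"][150:250,200:380,::-1]
cv2.imwrite("pics/end.png",np.vstack([cv2.resize(x,(720,h),interpolation=cv2.INTER_CUBIC) for x,h in((a,220),(b,380))]))
O=np.array([.5253,-.0482]);x=np.array([.9918,.1282]);y=np.array([-.1282,.9918])
Q=cloud(d).reshape(-1,3); j=np.stack([(Q[:,:2]-O)@x,(Q[:,:2]-O)@y],1)
m=(abs(j[:,0])<.02)&(j[:,1]>-.075)&(j[:,1]<-.02)&(Q[:,2]>.06)&(Q[:,2]<.106)
print(m.sum(),np.percentile(Q[m,2],[10,50,90]))
E
```

```text
222 [0.07377794 0.09655304 0.09981428]
```

View pics/end.png

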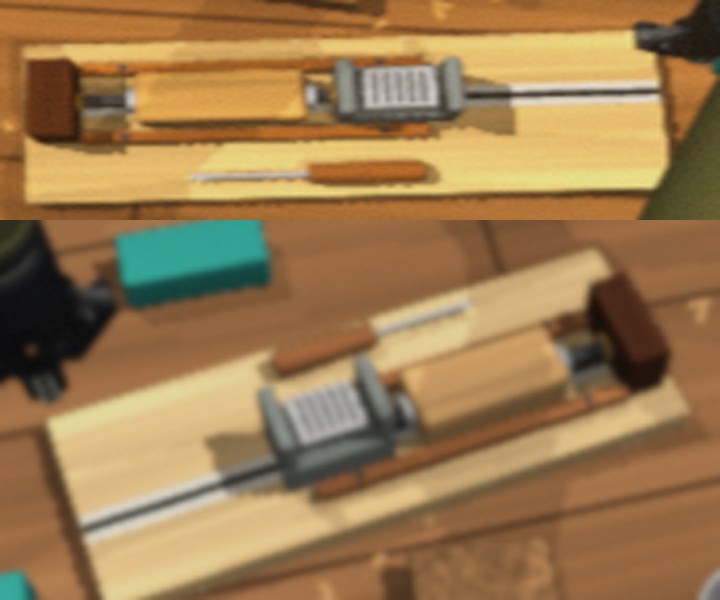

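Both views show the board (columns 135–303 in the top half) tight against the bolt. The tab is up at the same height as at the start, and the other things haven't moved.

```bash
python3 -c "
from workcell import ticket
print(ticket.hand_in())"
```

```text
the job is handed in; nothing more can be done
None
```

I've handed in the job: the stop is locked with its tab up and the blank clamped against the bolt, with an estimated 9 N on the nose (about half-way in); hand-in returned no verdict.

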